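# Switch off the tab-lock isolator under the distribution board

## Robot

A 7-joint arm with a two-finger parallel gripper is mounted at the origin on the work surface. World frame = base frame: x ahead of the robot, y to its left, z up, the work surface at z = 0. Lengths are in m, angles in rad, forces in N, time in s.
With the tool pointing down it reaches from about 0.425 to 0.875 m from the base axis. Payload 4.7 kg.
Tool frame: the origin (TCP) lies between the finger pads; the fingertips stand 17 mm ahead of it and the grasp point (between the pads) lies 2 mm behind it (env.nose_length is the distance from the TCP to the fingertips, in m); z points along the fingers, y is the line along which they close (so a half turn about z gives the same grasp; the last joint's range is limited). The gripper opens to 85 mm and grips with 20 to 120 N. Pads are 22 mm wide; open, the fingers measure 114 mm over their backs; the gripper's body (76 mm by 85 mm) begins 54 mm behind the grasp point. The pads swing forward as they close: fully open they stand 13 mm farther back than shut.
Start: joints at [1.156, 0.321, -0.07, 1.45, 0.023, 1.371, -0.057], TCP at [0.27, -0.591, 0.248] pointing down, gripper open.
Joint ranges: [-2.86, 2.86], [-0.3, 2.09], [-1.38, 1.24], [0.06, 2.45], [-1.56, 4.7], [0.09, 2.05], [-2.69, 2.69]. Speed limits (rad/s): [2.57, 2.57, 3.14, 3.14, 3.14, 3.14, 3.14].

## Interface

Orientations are given as a rotation vector (axis times angle).
In Python, from cell import observe, cams, env gives the robot as it stands. The module is installed in compiled form; this text tells all that it offers.
- The arm moves only by the tool drive_tool, never from a script. Its argument "targets" is a list of rows, each a list of 7 numbers: the shift along the tool's x, y, z in m, then the turn, a rotation vector about the tool's x, y, z in degrees, then the opening, from -1 (shut) to 1 (fully open), so that 0 is half open. In form: [[dx, dy, dz, rx, ry, rz, hand], ...]. A call has 1 to 12 rows; each row is the pose to reach, as a shift and turn from the pose commanded when the call began, along the tool's axes at that moment; what a row does not reach only later rows make up. A row lasts 1/12 s, in which the tool goes at most 41.7 mm and 7.16 degrees, less where a joint would pass 70% of its speed; a pose out of reach is approached as far as the arm can. A call with a gripper value outside its range is refused whole. The fingers move at their own pace and stop on an object; "squeeze" is the grip in N (left out, the last holds). Time passes only in rows, so rows that repeat a pose let the fingers close. It gives the time, the measured TCP pose, the force, the opening and the grip force at its end, in the units of the state.
- observe(): the state, without advancing time (a new reading comes with each control period).
- cams.get_image(name): name is "side" or "top"; returns the picture (384x512x3 uint8, red, green, blue); there is no depth.
- cams.camera_info(name): a dict with "intrinsics" (3x3 intrinsics, pixels), "k1" (the pictures are not rectified: a ray, as slopes to the right and down, at radius r is drawn at 1 + k1 r^2 times it, then the intrinsics apply), "T" (4x4, takes a point from camera to world coordinates). Camera axes: x right, y down, z forward; pixel columns grow to the right and rows downward; lengths in m; the calibration is good to about 2 mm. A picture is of the moment at which its call begins. camera_info takes no time and is no camera call.
- env.finish_job(): hands the job in; it is judged then, once.
The state is a dict: "time": time; "joint_positions": joint angles; "joint_vel": joint speeds; "joint_torque": joint torques, N m; "eef_pos": TCP position; "tcp_rot": TCP orientation; "ft_force": force on the tool from outside, world axes, zero at the start; "ft_torque": the same for the moment, N m; "opening": finger opening in m; "grip_force": force on a finger pad.
Only numpy, scipy, OpenCV 4.12 (cv2) and the standard library are available. Lean on these libraries where they do the work, as an engineer would, in place of code of your own. Each camera call takes 0.05 s, during which the arm holds its last target. There are 200 camera calls.

## Task

Switch the lighting isolator off before the halogens are changed: on the grey case whose bar-shaped knob has two spring tabs, pinch both tabs in, turn the knob about 60 degrees clockwise (seen from above) and let go there, so that the tabs spring fully out again. Leave the round timer dial on the other grey case as it is set.

Things in the scene. Friction and masses are not known exactly. Their poses are not given: they have to be found in the camera images.
- isolator: Grey case (134 x 134 x 50 mm, hinged clip-on lid) fixed on the shelf, with the bar-shaped knob on its lid. Origin: centre of its underside, under the knob's vertical axis; z up. A flat white bar on the lid marks the pointer's on position, 30 degrees left of its x axis, a flat white disc off, 30 degrees right. Within 60 mm of the axis only knob and tabs stand over 9 mm above the lid.
- selector_grip (a point): Point on the knob's vertical axis at the height to grip, 36 mm above the lid. Axes turn with the knob: x along the black bar (64 long, 18 thick, 46 mm high) to its white pointer line, z up. Facing each long side of the bar, centred, stands a black tab, a plate 28 mm wide (x), 8 to 44 mm above the lid; the tabs' outer faces are 54 mm apart along y at rest, 32 mm when fully in.
- selector (a joint): Knob angle in rad, growing clockwise from above: on about 0 (+-0.1, the start), off 1.05, end stops -0.17 and 1.22. Friction 0.06 N m. While a tab is out its foot meets a lug on the lid: the knob only plays within 0.17 of on or of off and cannot pass between. It turns freely with both tabs in by 4 mm or more.
- tab_a (a joint): Travel in m towards the bar of the tab on the knob's +y side: 0 sprung out, 0.011 fully in. Spring 3 N at rest, 6 N fully in; a grip of 20 N holds both in firmly for turning. Let go within 0.17 rad of off or on it springs back out; in between its foot can stay caught behind the lug.
- tab_b (a joint): The same for the tab on the knob's -y side.
- timer_mark (a point): Outer end of the white pointer line on top of the timer's round black dial (56 mm diameter, no bar, no tabs, 36 mm above its lid, turns easily). The dial's vertical axis lies 22 mm from here along -x of this frame, which turns with the dial. Its case, 134 x 134 x 50 mm, is like the isolator's and fixed. To be left alone.
Things that resemble listed ones, but are neither listed nor needed, are in the scene too. Leave any green look-alike of the isolator alone.

How it is judged:
On the way, in this order (a step that is already met when the one before it is completed fails the run):
1. both tabs are pinched in (by more than 3.5 mm) while the knob is still at on (below 0.3 rad) (value of joint each of tab_a, tab_b above 0.0035 m and value of joint selector below 0.3 rad), for 0.1 s.
2. the knob is turned clockwise to off (past 0.84 rad) (value of joint selector above 0.84 rad), for 0.1 s.
At the end, for the whole second after the job is handed in: The isolator's knob stands at off (60 degrees clockwise of on, within about 12 degrees: 0.84 rad or more, up to the end stop), both tabs have sprung out again (within 2 mm of fully out) and the timer dial is as it was (its mark within 8 mm) (value of joint selector between 0.84 and 1.25 rad and value of joint each of tab_a, tab_b below 0.002 m and distance of timer_mark from where it was at the start of the episode below 0.008 m); the robot touches nothing.
It fails at once if the timer dial is turned (its mark moves more than 8 mm, about 20 degrees) (distance of timer_mark from where it was at the start of the episode above 0.008 m).
It also fails if it takes over 35 s, if anything falls off the work surface, if the arm or the gripper's body presses on something with over 40 N, if the wrist force passes 120 N, or if a joint passes its speed limit or range.

## Working session

There is one attempt and no reset: what is moved stays moved. The work goes in short steps, Python scripts to look and compute and a tool call to move; the robot and the scene stay as the last step left them, time stands still between calls to the robot, and variables do not carry over. Pictures are saved under pics/ and viewed, at most 10 in all, crops included, and the job is handed in when it is done.

Besides the shell and the picture viewer there is one more tool, called after ">>>" as name([rows], argument=value, ...), one row to a line, values as JSON. drive_tool: Moves the arm, as the interface text tells. Its arguments: {"type":"object","properties":{"targets":{"type":"array","items":{"type":"array","items":{"type":"number"}}},"squeeze":{"type":"number"}},"required":["targets"]}

```bash
mkdir -p pics
cat > h.py <<'E'
import numpy as np, cv2
from cell import observe, cams, env
def ray(name,u,v):
    c=cams.camera_info(name);K=np.array(c["intrinsics"]);T=np.array(c["T"]);k=c["k1"]
    d=np.array([(u-K[0,2])/K[0,0],(v-K[1,2])/K[1,1]]);s=d.copy()
    for _ in range(20): s=d/(1+k*(s@s))
    return T[:3,3],T[:3,:3]@np.array([s[0],s[1],1])
def onz(name,u,v,z):
    o,d=ray(name,u,v);return o+d*(z-o[2])/d[2]
def proj(name,p):
    c=cams.camera_info(name);K=np.array(c["intrinsics"]);T=np.array(c["T"])
    q=T[:3,:3].T@(np.array(p)-T[:3,3]);s=q[:2]/q[2];s=s*(1+c["k1"]*(s@s))
    return s*[K[0,0],K[1,1]]+[K[0,2],K[1,2]]
E
python3 - <<'E'
from h import *
for n in("top","side"):
    cv2.imwrite(f"pics/{n}0.png",cams.get_image(n)[:,:,::-1]); print(n,np.round(cams.camera_info(n)["T"],3).tolist(),cams.camera_info(n)["intrinsics"],cams.camera_info(n)["k1"])
s=observe();print({k:np.round(v,3).tolist() for k,v in s.items()},env.nose_length)
E
```

```text
top [[0.004, -0.991, 0.134, 0.353], [-1.0, -0.004, 0.0, 0.054], [0.0, -0.134, -0.991, 0.983], [0.0, 0.0, 0.0, 1.0]] [[368.46300825   0.         255.90831178]
 [  0.         368.46300825 192.24018122]
 [  0.           0.           1.        ]] -0.10225069322344765
side [[-0.966, -0.177, 0.187, 0.292], [-0.258, 0.691, -0.676, 0.703], [-0.01, -0.701, -0.713, 0.766], [0.0, 0.0, 0.0, 1.0]] [[357.45642496   0.         261.3964347 ]
 [  0.         357.45642496 183.42950793]
 [  0.           0.           1.        ]] -0.11060712231871296
{'time': 0.1, 'joint_positions': [1.156, 0.322, -0.07, 1.452, 0.023, 1.371, -0.057], 'joint_vel': [-0.0, -0.002, -0.002, -0.002, -0.001, -0.001, -0.001], 'joint_torque': [0.0, -49.488, -0.384, -31.521, 0.013, 0.007, 0.0], 'eef_pos': [0.27, -0.591, 0.247], 'tcp_rot': [-3.068, -0.668, 0.001], 'ft_force': [-0.288, -0.447, -0.406], 'ft_torque': [0.01, 0.017, -0.023], 'grip_force': 0.0, 'opening': 0.085} 0.017
```

View pics/top0.png

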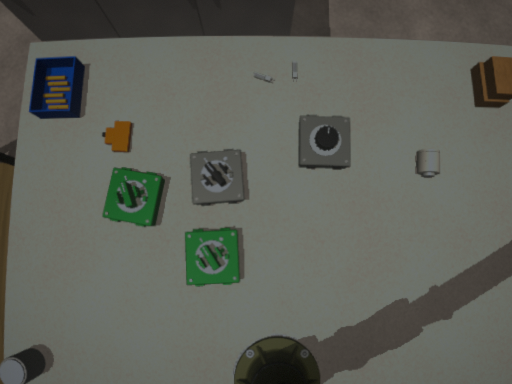

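View pics/side0.png

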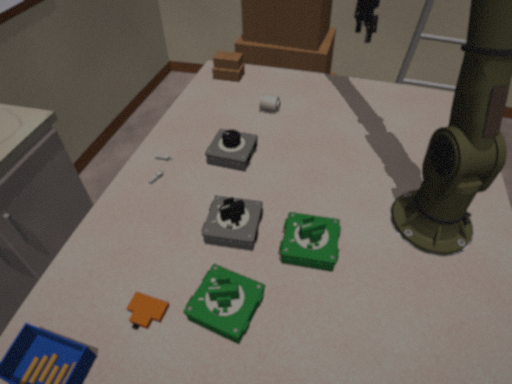

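The top view shows four cases: a grey one with a bar knob at (217,176), a grey one with a round dial at (325,140), which is the timer, and two green look-alikes at (133,196) and (212,256). The grey bar-knob case fits the isolator: it is grey and has a bar with tabs. I'll confirm it in one crop.

Run:
```python
from h import *
t=cams.get_image("top");s=cams.get_image("side")
a=cv2.resize(t[142:212,182:252,::-1],(400,400),interpolation=cv2.INTER_CUBIC)
b=cv2.resize(s[190:255,198:268,::-1],(400,400*65//70),interpolation=cv2.INTER_CUBIC)
o=np.zeros((400,800,3),np.uint8);o[:,:400]=a;o[:b.shape[0],400:]=b
o=np.clip(o.astype(float)*1.8,0,255).astype(np.uint8)
cv2.imwrite("pics/crop.png",o)
```

```text
(no output)
```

View pics/crop.png

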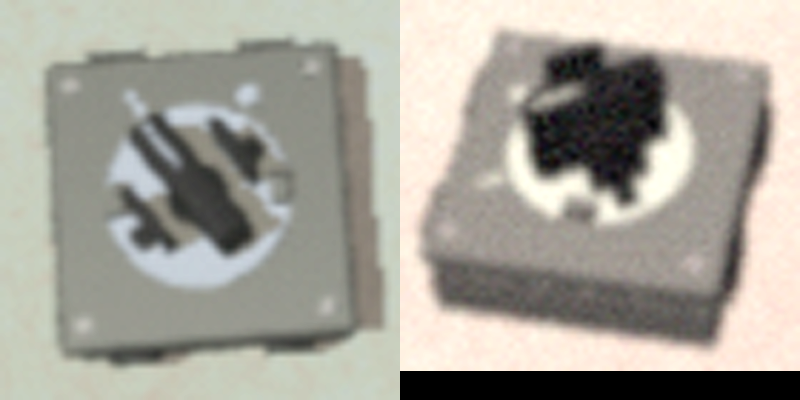

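The crop confirms the isolator. The black bar's pointer line points up-left at crop (145,115), towards the white bar mark. The off disc is at (247,95). There is a tab on each side, and the lid screws are at (70,85), (313,66), (327,306) and (84,325).

Run:
```python
from h import *
f=5.714
T=lambda x,y:(182+x/f-.4,142+y/f-.4)
S=lambda x,y:(198+(x-400)/f-.4,190+y/f-.4)
ts=[T(*p) for p in[(70,85),(313,66),(327,306),(84,325)]]
ss=[S(*p) for p in[(515,45),(745,78),(695,262),(447,229)]]
P=np.array([onz("top",*p,.05) for p in ts]);Q=np.array([onz("side",*p,.05) for p in ss])
print(P.round(4),P.mean(0),"\n",Q.round(4),Q.mean(0))
# triangulate the centre
o1,d1=ray("top",*np.mean(ts,0));o2,d2=ray("side",*np.mean(ss,0))
A=np.c_[d1,-d2];k=np.linalg.lstsq(A,o2-o1,rcond=None)[0];print("tri",o1+k[0]*d1,o2+k[1]*d2)
e=P[0]+P[1]-P[2]-P[3];print("case yaw",np.degrees(np.arctan2(e[1],e[0])))
a=onz("top",*T(145,117),.096);b=onz("top",*T(235,250),.096);d=a-b
print("knob",a,b,(a+b)/2,np.linalg.norm(d),np.degrees(np.arctan2(d[1],d[0])))
m=onz("top",*T(135,102),.05);c=onz("top",*T(247,95),.05);C=P.mean(0)
for q in(m,c):print(np.degrees(np.arctan2(*(q-C)[1::-1])))
from scipy.spatial.transform import Rotation as R
r=R.from_rotvec(observe()["tcp_rot"]).as_matrix();print(r.round(3))
```

```text
[[0.5726 0.216  0.05  ]
 [0.5817 0.1054 0.05  ]
 [0.4718 0.0979 0.05  ]
 [0.4628 0.2066 0.05  ]] [0.5222153  0.15645386 0.05      ] 
 [[0.5814 0.1062 0.05  ]
 [0.4701 0.099  0.05  ]
 [0.4632 0.2062 0.05  ]
 [0.5734 0.2168 0.05  ]] [0.52203439 0.15704143 0.05      ]
tri [0.52230053 0.15666133 0.04683466] [0.52237985 0.15667403 0.04685039]
case yaw 4.392235392301858
knob [0.54771378 0.17505779 0.096     ] [0.48985937 0.13522162 0.096     ] [0.51878657 0.1551397  0.096     ] 0.07024281237973351 34.54970748307981
34.836558632627
-24.871392409530262
[[ 0.909  0.416 -0.001]
 [ 0.416 -0.909  0.001]
 [-0.    -0.001 -1.   ]]
```

>>> drive_tool([
  [0.01, -0.005, 0, 0, 0, 0, 1],
  [0.03, -0.015, 0, 0, 0, 0, 1],
  [0.06, -0.03, 0, 0, 0, 0, 1],
  [0.09, -0.046, 0, 0, 0, 0, 1],
  [0.12, -0.061, 0, 0, 0, 0, 1],
  [0.155, -0.079, 0, 0, 0, 0, 1],
  [0.19, -0.097, 0, 0, 0, 0, 1],
  [0.225, -0.115, 0, 0, 0, 0, 1],
  [0.26, -0.133, 0, 0, 0, 0, 1],
  [0.29, -0.149, 0, 0, 0, 0, 1],
  [0.315, -0.162, 0, 0, 0, 0, 1],
  [0.33, -0.169, 0, 0, 0, 0, 1],
], squeeze=25)

```text
time: 1.2
eef_pos: [0.5028, -0.2947, 0.2486]
tcp_rot: [-3.066, -0.678, -0.002]
ft_force: [-0.1, -0.1, 0.6]
opening: 0.0853
grip_force: 0.0
```

>>> drive_tool([
  [0.007, -0.014, 0, 0, 0, 0, 1],
  [0.019, -0.037, 0, 0, 0, -2, 1],
  [0.035, -0.068, 0, 0, 0, -4, 1],
  [0.053, -0.102, 0, 0, 0, -6, 1],
  [0.072, -0.139, 0, 0, 0, -8, 1],
  [0.091, -0.176, 0, 0, 0, -10, 1],
  [0.11, -0.213, 0, 0, 0, -10, 1],
  [0.129, -0.249, 0, 0, 0, -10, 1],
  [0.147, -0.284, 0, 0, 0, -10, 1],
  [0.163, -0.315, 0, 0, 0, -10, 1],
  [0.175, -0.338, 0, 0, 0, -10, 1],
  [0.182, -0.352, 0, 0, 0, -10, 1],
])

```text
time: 2.2
eef_pos: [0.5179, 0.0997, 0.2485]
tcp_rot: [-2.997, -0.94, -0.0]
ft_force: [0.9, 1.1, -0.2]
opening: 0.0855
grip_force: 0.0
```

Run:
```python
from h import *
from scipy.spatial.transform import Rotation as R
s=observe();r=R.from_rotvec(s["tcp_rot"]).as_matrix()
print(s["eef_pos"],s["joint_positions"].round(2) if hasattr(s["joint_positions"],"round") else s["joint_positions"],"yaw",np.degrees(np.arctan2(r[1,0],r[0,0])))
print("shift",r.T@(np.array([.522,.157,.160])-s["eef_pos"]))
```

```text
[0.51786781 0.0997337  0.24848183] [ 0.36  0.1  -0.64  1.73  0.06  1.33 -1.25] yaw 34.81449310836291
shift [ 0.03605799 -0.04463669  0.08850382]
```

>>> drive_tool([
  [0.005, -0.006, 0.01, 0, 0, -7, 1],
  [0.012, -0.015, 0.02, 0, 0, -14, 1],
  [0.02, -0.025, 0.03, 0, 0, -21, 1],
  [0.028, -0.035, 0.04, 0, 0, -28, 1],
  [0.034, -0.042, 0.05, 0, 0, -35, 1],
  [0.036, -0.045, 0.06, 0, 0, -42, 1],
  [0.036, -0.045, 0.07, 0, 0, -49, 1],
  [0.036, -0.045, 0.078, 0, 0, -56, 1],
  [0.036, -0.045, 0.08, 0, 0, -63, 1],
  [0.036, -0.045, 0.08, 0, 0, -70, 1],
  [0.036, -0.045, 0.08, 0, 0, -77, 1],
  [0.036, -0.045, 0.08, 0, 0, -84, 1],
])

```text
time: 3.2
eef_pos: [0.5225, 0.1526, 0.168]
tcp_rot: [1.597, 2.705, -0.002]
ft_force: [0.6, 0.5, 0.5]
opening: 0.0859
grip_force: 0.0
```

>>> drive_tool([
  [0, 0, 0, 0, 0, -7, 1],
  [0, 0, 0, 0, 0, -14, 1],
  [0, 0, 0, 0, 0, -21, 1],
  [0, 0, 0, 0, 0, -28, 1],
  [0, 0, 0, 0, 0, -35, 1],
  [0, 0, 0, 0, 0, -42, 1],
  [0, 0, 0, 0, 0, -49, 1],
  [0, 0, 0, 0, 0, -56, 1],
  [0, 0, 0, 0, 0, -63, 1],
  [0, 0, 0, 0, 0, -70, 1],
  [0, 0, 0, 0, 0, -77, 1],
  [0, 0, 0, 0, 0, -84, 1],
])

```text
time: 4.2
eef_pos: [0.5226, 0.1525, 0.1681]
tcp_rot: [0.623, -3.078, 0.003]
ft_force: [-0.1, 0.1, -0.7]
opening: 0.0853
grip_force: 0.0
```

>>> drive_tool([
  [0, 0, 0, 0, 0, -7, 1],
  [0, 0, 0, 0, 0, -12, 1],
  [0, 0, 0, 0, 0, -12, 1],
  [0, 0, 0, 0, 0, -12, 1],
  [0, 0, 0, 0, 0, -12, 1],
])

```text
time: 4.62
eef_pos: [0.523, 0.1527, 0.1682]
tcp_rot: [0.929, -3.001, 0.001]
ft_force: [-1.0, 0.0, -0.4]
opening: 0.0854
grip_force: 0.0
```

```bash
cat > st.py <<'E'
from h import *
from scipy.spatial.transform import Rotation as R
s=observe();r=R.from_rotvec(s["tcp_rot"]).as_matrix()
print(s["time"],np.round(s["eef_pos"],4),np.round(s["joint_positions"],2),"yaw",np.degrees(np.arctan2(r[1,0],r[0,0])),"tilt",r[:,2].round(3))
print("shift",r.T@(np.array([.522,.157,.084])-s["eef_pos"]),s["opening"],s["grip_force"],s["ft_force"])
E
python3 st.py
python3 - <<'E'
from h import *
t=cams.get_image("top");s=cams.get_image("side")
a=cv2.resize(t[120:220,170:270,::-1],(400,400),interpolation=cv2.INTER_CUBIC)
b=cv2.resize(s[150:250,185:285,::-1],(400,400),interpolation=cv2.INTER_CUBIC)
cv2.imwrite("pics/above.png",np.clip(np.hstack([a,b]).astype(float)*1.7,0,255).astype(np.uint8))
E
```

```text
4.6167 [0.523  0.1527 0.1682] [ 0.61  0.33 -1.09  1.79  0.31  1.22  1.6 ] yaw -145.5802859333562 tilt [-0.    -0.001 -1.   ]
shift [-0.00163692  0.00415943  0.08417959] 0.08540662849884405 0.0 [-0.97379889  0.04450604 -0.41493986]
```

View pics/above.png

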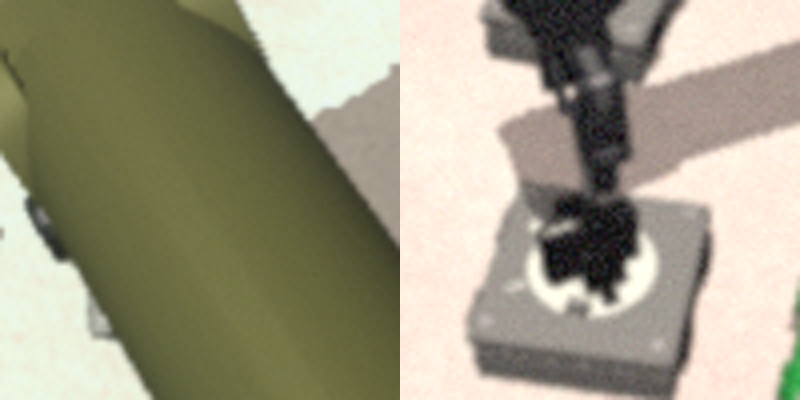

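The side view shows the gripper straight above the knob at crop (600,190). The top view is blocked by the arm. I'll descend with the jaw across the tabs.

>>> drive_tool([
  [-0.001, 0.002, 0.006, 0, 0, 0, 1],
  [-0.0015, 0.004, 0.016, 0, 0, 0, 1],
  [-0.0015, 0.004, 0.028, 0, 0, 0, 1],
  [-0.0015, 0.004, 0.04, 0, 0, 0, 1],
  [-0.0015, 0.004, 0.05, 0, 0, 0, 1],
  [-0.0015, 0.004, 0.06, 0, 0, 0, 1],
  [-0.0015, 0.004, 0.068, 0, 0, 0, 1],
  [-0.0015, 0.004, 0.075, 0, 0, 0, 1],
  [-0.0015, 0.004, 0.08, 0, 0, 0, 1],
  [-0.0015, 0.004, 0.083, 0, 0, 0, 1],
  [-0.0015, 0.004, 0.083, 0, 0, 0, 1],
  [-0.0015, 0.004, 0.083, 0, 0, 0, 1],
])

```text
time: 5.72
eef_pos: [0.5225, 0.1573, 0.0855]
tcp_rot: [-0.933, 2.999, -0.0]
ft_force: [-0.1, -1.3, -0.6]
opening: 0.0855
grip_force: 0.0
```

```bash
python3 st.py
python3 - <<'E'
from h import *
s=cams.get_image("side")
cv2.imwrite("pics/down.png",np.clip(cv2.resize(s[170:260,185:285,::-1],(600,540),interpolation=cv2.INTER_CUBIC).astype(float)*2,0,255).astype(np.uint8))
E
```

```text
5.7167 [0.5225 0.1573 0.0855] [ 0.52  0.43 -1.02  1.87  0.42  1.08  1.51] yaw -145.43120376207034 tilt [ 0.  0. -1.]
shift [5.83527531e-04 8.04231380e-05 1.48097120e-03] 0.0854783984655619 0.0 [-0.08439282 -1.34606263 -0.6112508 ]
```

View pics/down.png

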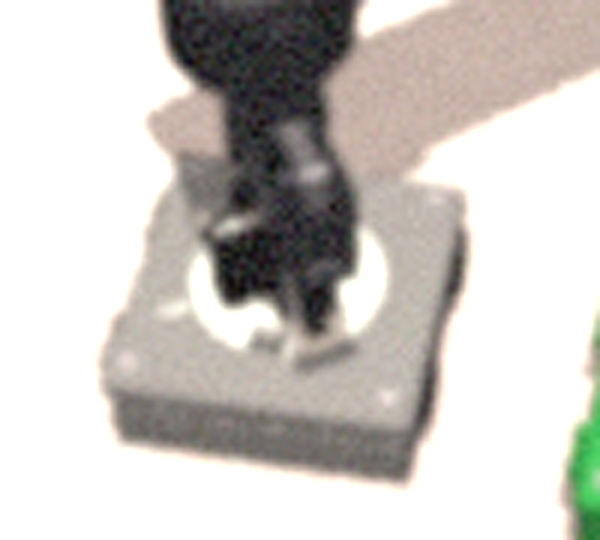

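The nearer finger stands outside the near tab at (310,290), over the white ring and clear of the lid. I'll close now.

>>> drive_tool([
  [0, 0, 0, 0, 0, 0, 0.5],
  [0, 0, 0, 0, 0, 0, 0.2],
  [0, 0, 0, 0, 0, 0, -0.1],
  [0, 0, 0, 0, 0, 0, -0.4],
  [0, 0, 0, 0, 0, 0, -1],
  [0, 0, 0, 0, 0, 0, -1],
  [0, 0, 0, 0, 0, 0, -1],
  [0, 0, 0, 0, 0, 0, -1],
  [0, 0, 0, 0, 0, 0, -1],
  [0, 0, 0, 0, 0, 0, -1],
], squeeze=25)

```text
time: 6.6
eef_pos: [0.523, 0.1579, 0.0868]
tcp_rot: [-0.933, 2.998, -0.0]
ft_force: [-2.1, -0.6, 8.9]
opening: 0.0308
grip_force: 24.1
```

```bash
python3 st.py
```

```text
6.6 [0.523  0.1579 0.0868] [ 0.52  0.43 -1.02  1.87  0.41  1.08  1.51] yaw -145.42249890396852 tilt [ 0.002  0.    -1.   ]
shift [ 0.00134004 -0.0002201   0.00282376] 0.03080031248136137 24.125198359930096 [-2.10428154 -0.57468854  8.90046878]
```

Opening of 31 mm means both tabs are fully in. Now I'll turn clockwise, which is +z of the tool.

>>> drive_tool([
  [0, 0, 0, 0, 0, 2, -1],
  [0, 0, 0, 0, 0, 6, -1],
  [0, 0, 0, 0, 0, 11, -1],
  [0, 0, 0, 0, 0, 16, -1],
  [0, 0, 0, 0, 0, 21, -1],
  [0, 0, 0, 0, 0, 26, -1],
  [0, 0, 0, 0, 0, 31, -1],
  [0, 0, 0, 0, 0, 36, -1],
  [0, 0, 0, 0, 0, 41, -1],
  [0, 0, 0, 0, 0, 46, -1],
  [0, 0, 0, 0, 0, 50, -1],
  [0, 0, 0, 0, 0, 54, -1],
])

```text
time: 7.6
eef_pos: [0.5231, 0.1572, 0.0868]
tcp_rot: [0.535, 3.094, -0.001]
ft_force: [-2.3, -1.4, 8.5]
opening: 0.031
grip_force: 25.0
```

>>> drive_tool([
  [0, 0, 0, 0, 0, 3, -1],
  [0, 0, 0, 0, 0, 6, -1],
  [0, 0, 0, 0, 0, 6, -1],
  [0, 0, 0, 0, 0, 6, -1],
  [0, 0, 0, 0, 0, 6, -1],
])

```text
time: 8.02
eef_pos: [0.5231, 0.1571, 0.0868]
tcp_rot: [0.692, 3.063, -0.001]
ft_force: [-2.6, -0.6, 8.8]
opening: 0.0311
grip_force: 23.5
```

```bash
python3 st.py
python3 - <<'E'
from h import *
s=cams.get_image("side")
cv2.imwrite("pics/turned.png",np.clip(cv2.resize(s[170:260,185:285,::-1],(600,540),interpolation=cv2.INTER_CUBIC).astype(float)*2,0,255).astype(np.uint8))
E
```

```text
8.0167 [0.5231 0.1571 0.0868] [ 0.37  0.35 -0.82  1.87  0.3   1.05  0.56] yaw 154.54944191688938 tilt [ 0.002 -0.001 -1.   ]
shift [ 0.0009746  -0.00058526  0.00281863] 0.031064872788762483 23.519406616687775 [-2.58545046 -0.63303384  8.81027498]
```

View pics/turned.png

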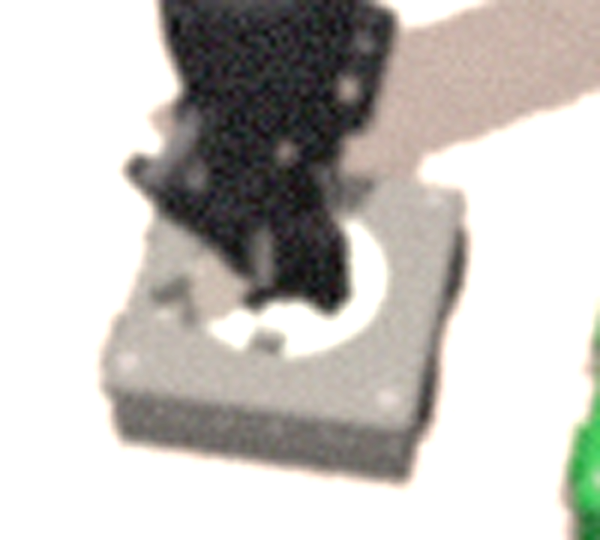

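The jaw has turned 60° to yaw −25.5°, which is the off mark, and the knob has turned with it. I'll open and go straight up.

>>> drive_tool([
  [0, 0, 0, 0, 0, 0, -0.1],
  [0, 0, 0, 0, 0, 0, 0.2],
  [0, 0, 0, 0, 0, 0, 0.4],
  [0, 0, 0, 0, 0, 0, 0.7],
  [0, 0, 0, 0, 0, 0, 1],
  [0, 0, 0, 0, 0, 0, 1],
  [0, 0, 0, 0, 0, 0, 1],
  [0, 0, 0, 0, 0, 0, 1],
  [0, 0, 0, 0, 0, 0, 1],
])

```text
time: 8.82
eef_pos: [0.5223, 0.1572, 0.0853]
tcp_rot: [0.691, 3.065, -0.0]
ft_force: [0.7, -0.1, -0.1]
opening: 0.0858
grip_force: 0.0
```

>>> drive_tool([
  [0, 0, -0.006, 0, 0, 0, 1],
  [0, 0, -0.018, 0, 0, 0, 1],
  [0, 0, -0.034, 0, 0, 0, 1],
  [0, 0, -0.052, 0, 0, 0, 1],
  [0, 0, -0.072, 0, 0, 0, 1],
  [0, 0, -0.092, 0, 0, 0, 1],
  [0, 0, -0.112, 0, 0, 0, 1],
  [0, 0, -0.13, 0, 0, 0, 1],
  [0, 0, -0.145, 0, 0, 0, 1],
  [0, 0, -0.155, 0, 0, 0, 1],
  [0, 0, -0.16, 0, 0, 0, 1],
  [0, 0, -0.16, 0, 0, 0, 1],
])

```text
time: 9.82
eef_pos: [0.5228, 0.1574, 0.2467]
tcp_rot: [0.691, 3.062, 0.001]
ft_force: [-0.1, 0.7, -0.8]
opening: 0.0851
grip_force: 0.0
```

```bash
python3 st.py
python3 - <<'E'
from h import *
s=observe();r=__import__("scipy.spatial.transform",fromlist=["Rotation"]).Rotation.from_rotvec(s["tcp_rot"]).as_matrix()
print("aside",r.T@np.array([-.02,-.3,0]))
E
```

```text
9.8167 [0.5228 0.1574 0.2467] [ 0.45  0.18 -0.87  1.69  0.14  1.34  0.68] yaw 154.572037673961 tilt [ 0.002  0.    -1.   ]
shift [ 0.00088523 -0.00093295  0.16269043] 0.08508830943036447 0.0 [-0.14046329  0.65256896 -0.75489795]
aside [-1.10750050e-01 -2.79525351e-01 -6.78369698e-05]
```

Next I'll move the arm aside towards −y at this height, so the top camera can see the knob.

>>> drive_tool([
  [-0.004, -0.01, 0, 0, 0, 0, 1],
  [-0.012, -0.03, 0, 0, 0, 0, 1],
  [-0.022, -0.056, 0, 0, 0, 0, 1],
  [-0.033, -0.084, 0, 0, 0, 0, 1],
  [-0.045, -0.113, 0, 0, 0, 0, 1],
  [-0.057, -0.143, 0, 0, 0, 0, 1],
  [-0.069, -0.173, 0, 0, 0, 0, 1],
  [-0.081, -0.203, 0, 0, 0, 0, 1],
  [-0.092, -0.231, 0, 0, 0, 0, 1],
  [-0.102, -0.257, 0, 0, 0, 0, 1],
  [-0.109, -0.274, 0, 0, 0, 0, 1],
  [-0.111, -0.28, 0, 0, 0, 0, 1],
])

```text
time: 10.82
eef_pos: [0.501, -0.1473, 0.2439]
tcp_rot: [-0.699, -3.061, 0.001]
ft_force: [-0.4, -0.8, -0.6]
opening: 0.0854
grip_force: 0.0
```

```bash
python3 st.py
python3 - <<'E'
from h import *
t=cams.get_image("top");s=cams.get_image("side")
a=cv2.resize(t[142:212,182:252,::-1],(400,400),interpolation=cv2.INTER_CUBIC)
b=cv2.resize(s[190:260,198:268,::-1],(400,400),interpolation=cv2.INTER_CUBIC)
cv2.imwrite("pics/after.png",np.clip(np.hstack([a,b]).astype(float)*1.8,0,255).astype(np.uint8))
E
```

```text
10.8167 [ 0.501  -0.1473  0.2439] [ 0.84  0.09 -0.63  1.75  0.06  1.32  1.31] yaw 154.25751921015072 tilt [-0.002 -0.    -1.   ]
shift [0.11294793 0.28341626 0.1598419 ] 0.0853555505742092 0.0 [-0.4266896  -0.79477577 -0.56395503]
```

View pics/after.png

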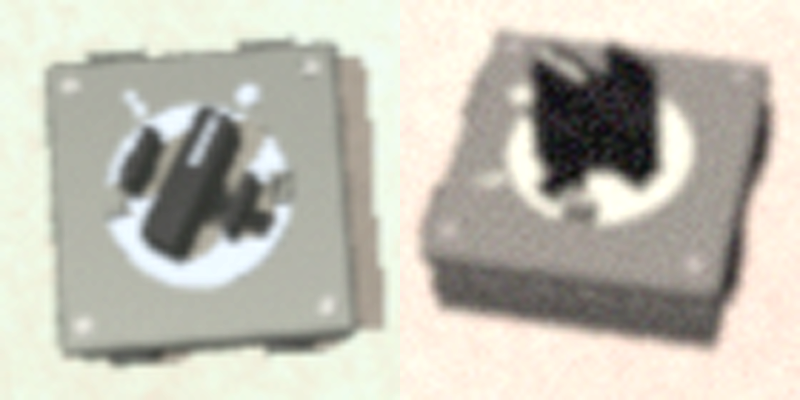

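The pointer line now aims at the off disc, from (192,162) to (212,120), about −25°. Both tabs stand clear of the bar again, at (143,163) and (250,205), about as far apart as at the start. The arm never went near the timer, so I'm handing in.

```bash
python3 -c "
from cell import env
print(env.finish_job())"
```

```text
the job is handed in; nothing more can be done
None
```

The isolator knob was pinched, turned 60° clockwise to off and released with both tabs sprung out again; the timer dial was not touched, and the job is handed in (no verdict was returned).

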